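Zero the coffee grinder's grind ring and lock it

TASK

Zero the coffee grinder: turn the slim dark ring clockwise (seen from above) until you feel the burrs inside meet and push back, and leave it resting lightly against them without forcing it further; do not press on the fixed metal rings above and below it. Then let go of the ring and swing the black locking lever on the housing all the way over to its other side. Leave the other things on the worktop where they are.

Things in the scene. Friction and masses are not known exactly. Their poses are not given: they have to be found in the camera images.
- grinder: Grey coffee grinder, fixed. Housing: rounded box, 100 mm along its own x, 190 mm along y (y -140 to +50 mm), top 92 mm above the worktop; front faces its own -x. Origin at worktop height under the ring's vertical axis. On the axis, from below: a steel disc (radius 40, top 95 mm high), neck, the turning ring, cap.
- ring_center (a point): On the ring's vertical axis at its mid height, 121 mm above the worktop. Slim dark steel ring: radius 31 mm, 115 to 127 mm high, with a tab on its rim; grip it across its diameter from above, fingers straddling the cap, clear of the tab. Friction about 0.42 N m; it stays where it is left.
- ring_tab (a point): Outer end of the ring's tab, 40 mm from the axis, 121 mm high; turns with the ring. Tab: 8 mm wide, 10 tall, 9 mm out of the rim, at first roughly to the grinder's front. Turned clockwise, the ring meets the unseen sprung burr 0.2 to 1.4 rad from its start: the torque jumps by 0.09 N m (4 N at 22 mm radius), then grows by 1.4 N m per rad. Rightly left, it is 0.01 to 0.17 rad past the first touch.
- neck: Fixed aluminium lower ring, radius 27 mm (30 mm at its foot), from 95 to 113.5 mm high, just under the turning ring. Origin as grinder.
- cap: Fixed aluminium upper ring (radius 27 mm, from 128.5 mm) with a closed cap (radius 25 mm) on it, top 158.5 mm above the worktop. Origin as grinder.
- lock (a joint): Locking lever's angle in rad: 0 leaning 0.5 rad from upright to the grinder's back (its +x), 1.0 all the way over, leaning 0.5 rad to the front (-x), at a stop. It swings in the grinder's x-z plane with light friction (0.06 N m) and stays where it is left. Its pivot lies at x 0, y -100 mm, 113 mm high, on a block 70 x 50 mm whose top is 116 mm high.
- lock_tip (a point): Centre of the black ball knob, 26 mm in diameter, at the end of the locking lever, 50 mm from the pivot; at first 157 mm high and 24 mm behind (+x of the grinder) the pivot. It can be pushed over from behind with the closed fingertips.
- mug_a: Striped mug, 80 x 114 x 89 mm, loose, origin at the centre of its underside. Bystander.
- teaspoon: Steel teaspoon, 130 x 27 x 11 mm, loose, origin under its middle. Bystander.
- capsule_1: Dark brown coffee capsule, 49 mm wide, 34 mm tall, loose, origin at the centre of its underside. Bystander.
- canister_coffee: White canister with black lid, 100 x 115 x 151 mm, loose, origin at the centre of its underside. Bystander.

How it is judged:
By the outcome, as a careful person would: the job done as asked, in the order asked, and still so for the second after the job is handed in, with the robot touching nothing.
It also fails if it takes over 64 s, if anything falls off the work surface, if the arm or the gripper's body presses on something with over 40 N, if the wrist force passes 120 N, or if a joint passes its speed limit or range.

ROBOT

A 6-joint arm with a two-finger parallel gripper is mounted at the origin on a cart in front of the work surface, level with it; the furniture and walls round the work are solid. World frame = base frame: x ahead of the robot, y to its left, z up, the work surface at z = 0. Lengths are in m, angles in rad, forces in N, time in s.
With the tool pointing down it reaches from about 0.3 to 0.875 m from the base axis. Payload 6.4 kg.
Tool frame: the origin (TCP) lies at the very end of the fingers, on their centre line; the grasp point (between the pads) lies 19 mm behind it; z points along the fingers, y is the line along which they close (so a half turn about z gives the same grasp; the last joint's range is limited). The gripper opens to 85 mm and grips with 20 to 120 N. Pads are 22 mm wide; open, the fingers measure 114 mm over their backs; the gripper's body (76 mm by 85 mm) begins 54 mm behind the grasp point. The pads swing forward as they close: fully open they stand 13 mm farther back than shut.
Start: joints at [1.097, 0.181, 1.607, -0, 1.354, -0.206], TCP at [0.152, 0.555, 0.231] pointing down, gripper open.
Joint ranges: [-2.99, 2.99], [-0.89, 2.07], [0.3, 2.58], [-1.14, 4.28], [0, 2.63], [-3.12, 3.12]. Speed limits (rad/s): [2.57, 2.57, 3.01, 3.14, 3.14, 3.14].

INTERFACE

Orientations are given as a unit quaternion [w, x, y, z].
In Python, from bench import get_obs, optics, workorder gives the robot as it stands.
- The arm moves only by the shell command python3 -m jog 'ROWS'. ROWS is a JSON list of rows, 1 to 10 of them, each of 7 numbers: dx, dy, dz in m, then a rotation vector rx, ry, rz in rad, then the opening from 0.0 (shut) to 1.0 (fully open); each row is the pose to reach, as a shift and turn from the pose commanded when the command began, along the tool's axes at that moment; what a row does not reach only later rows make up. A row lasts 1/8 s, in which the tool goes at most 0.0625 m and 0.188 rad, less where a joint would pass 70% of its speed; a pose out of reach is approached as far as the arm can. The fingers move at their own pace and stop on an object; the grip force is fixed at half the most. Time passes only in rows, so rows that do not move let the fingers close. It prints the time, the measured TCP pose, the force, the opening and the grip force at its end.
- get_obs(): the state, without advancing time (a new reading comes with each control period).
- optics.camera(name): name is "scene" or "top" or "wrist"; returns (picture, depth): 480x640x3 uint8, blue, green, red; 480x640 float32, m along the optical axis (not along the pixel's ray), 0 where there is no reading.
- optics.camera_params(name): a dict with "fovy" (degrees; the focal length in pixels is half the picture's height over the tangent of half this angle, whatever the lens; pixels are square), "cx", "cy" (the principal point, pixels), "dist" ([k1, k2, p1, p2, k3] as OpenCV has them; the pictures are not rectified), "view" (4x4, takes a point from world to camera coordinates). Camera axes: x right, y up, looking along -z (the intrinsics and any distortion apply to the point x, -y, -z); pixel columns grow to the right and rows downward; lengths in m; the calibration is good to about 2 mm. A picture is of the moment at which its call begins: read the wrist's pose just before it. camera_params takes no time and is no camera call; for the wrist camera it gives the pose at the moment of the call.
- workorder.hand_in(): hands the job in; it is judged then, once.
The state is a dict: "time_s": time; "q": joint angles; "dq": joint speeds; "joint_efforts": joint torques, N m; "eef_pos": TCP position; "eef_rot": TCP orientation; "wrist_force": force on the tool from outside, world axes, zero at the start; "torque": the same for the moment, N m; "opening": opening from 0.0 (shut) to 1.0 (fully open); "grasp_force": force on a finger pad.
Only numpy, scipy, OpenCV 4.12 (cv2) and the standard library are available. Lean on these libraries where they do the work, as an engineer would, in place of code of your own. Each camera call takes 0.05 s, during which the arm holds its last target. There are 200 camera calls.

## Working session

There is one attempt and no reset: what is moved stays moved. The work goes in short steps, Python scripts to look and compute and a shell command to move; the robot and the scene stay as the last step left them, time stands still between calls to the robot, and variables do not carry over. Pictures are saved under pics/ and viewed, at most 10 in all, crops included, and the job is handed in when it is done.

```bash
mkdir -p pics
cat > h.py <<'E'
import numpy as np, cv2
from bench import get_obs, optics, workorder
def K(name):
    p=optics.camera_params(name); f=240/np.tan(np.radians(p["fovy"])/2)
    return np.array([[f,0,p["cx"]],[0,f,p["cy"]],[0,0,1]]),np.array(p["dist"],float),np.array(p["view"])
def world(name,uv,depth=None,z=None,P=None):
    k,d,V=P or K(name); uv=np.asarray(uv,float).reshape(-1,1,2)
    n=cv2.undistortPoints(uv,k,d).reshape(-1,2)
    r=np.c_[n[:,0],-n[:,1],-np.ones(len(n))]; R=V[:3,:3]; c=-R.T@V[:3,3]
    w=r@R
    if depth is not None: return c+w*np.asarray(depth).reshape(-1,1)
    return c+w*((z-c[2])/w[:,2])[:,None]
E
python3 - <<'E'
from h import *
o=get_obs(); print({k:np.round(v,3) for k,v in o.items()})
for n in ("scene","top"):
    i,d=optics.camera(n); cv2.imwrite(f"pics/{n}.png",i); np.save(n+".npy",d); print(n,K(n)[0][0,0],np.round(K(n)[2],3).tolist())
E
```

```text
{'time_s': np.float64(0.0), 'q': array([ 1.097,  0.182,  1.608, -0.   ,  1.354, -0.206]), 'dq': array([ 0.001, -0.   , -0.001, -0.001,  0.   , -0.001]), 'joint_efforts': array([ 0.0000e+00, -4.4486e+01, -3.5134e+01, -0.0000e+00,  9.0000e-03,
       -0.0000e+00]), 'eef_pos': array([0.152, 0.554, 0.23 ]), 'eef_rot': array([-0.   ,  0.134,  0.991, -0.001]), 'wrist_force': array([-0.312,  0.266,  0.5  ]), 'torque': array([-0.004,  0.038, -0.002]), 'grasp_force': np.float64(0.0), 'opening': np.float64(1.001)}
scene 445.63831009577905 [[-0.718, -0.697, 0.002, 0.473], [0.315, -0.322, 0.893, -0.218], [-0.621, 0.641, 0.451, -0.917], [0.0, 0.0, 0.0, 1.0]]
top 587.8228695675193 [[-0.382, -0.924, -0.005, 0.33], [0.897, -0.372, 0.237, -0.448], [-0.221, 0.086, 0.971, -1.445], [0.0, 0.0, 0.0, 1.0]]
```

```bash
ls; python3 -m jog --help 2>&1 | head -5
```

```text
h.py
pics
scene.npy
top.npy
Traceback (most recent call last):
```

View pics/scene.png

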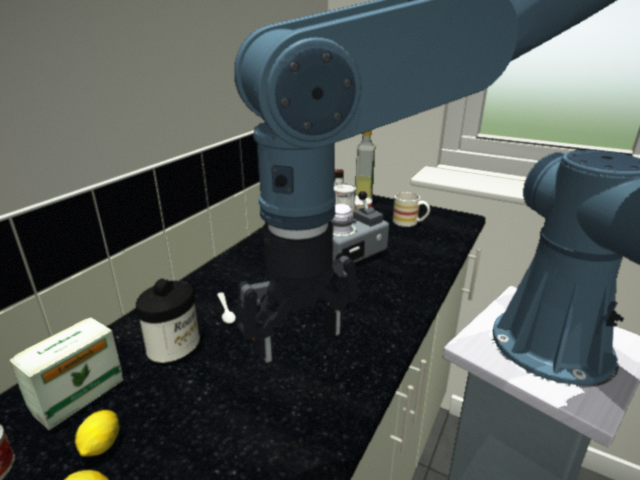

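View pics/top.png

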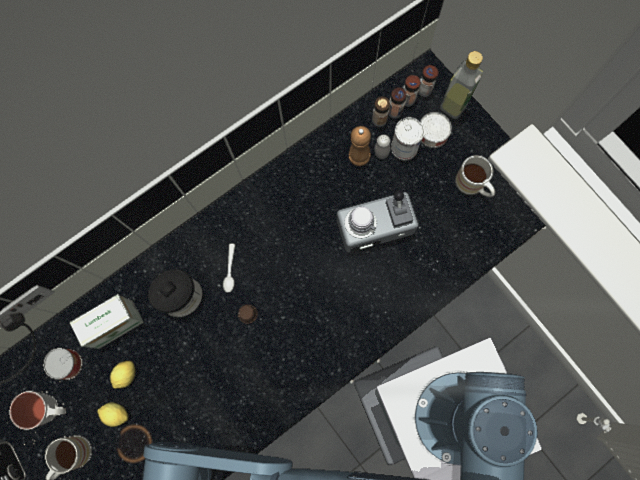

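The top view shows the grinder's cap at about (362,220), its lever block at about (400,208), and the front label at about (365,245). I'll measure it and enlarge that region.

Run:
```python
from h import *
i=cv2.imread("pics/top.png"); d=np.load("top.npy")
cv2.imwrite("pics/topcrop.png",cv2.resize(i[180:260,325:430],None,fx=7,fy=7,interpolation=cv2.INTER_CUBIC))
vv,uu=np.mgrid[180:260,325:430]; uv=np.c_[uu.ravel(),vv.ravel()]; dd=d[180:260,325:430].ravel()
w=world("top",uv,dd); z=w[:,2]
for lo,hi in((.085,.0965),(.11,.12),(.15,.165),(.165,.2)):
    m=(z>lo)&(z<hi); print(lo,hi,m.sum(),w[m].mean(0).round(4) if m.any() else"", uv[m].mean(0).round(1) if m.any() else "")
m=(z>.08)&(z<.097); r=cv2.minAreaRect(w[m][:,:2].astype(np.float32)*1000); print("housing rect",r)
m=(z>.145)
cc=cv2.connectedComponentsWithStats(m.reshape(80,105).astype(np.uint8))
print(cc[2],cc[3]+[325,180])
for k in range(1,cc[0]):
    mm=cc[1].ravel()==k
    if mm.sum()>15: print(k,mm.sum(),w[mm].mean(0).round(4),cv2.minEnclosingCircle(w[mm][:,:2].astype(np.float32)*1000))
```

```text
0.085 0.0965 1421 [0.5239 0.0088 0.0914] [374.4 221.5]
0.11 0.12 380 [ 0.5184 -0.0492  0.1157] [397.5 212.2]
0.15 0.165 354 [0.5345 0.0325 0.1573] [365.7 213.8]
0.165 0.2 54 [ 0.5453 -0.0522  0.1685] [396.6 195.6]
housing rect ((529.157470703125, -0.877227783203125), (190.57723999023438, 102.13841247558594), 83.9101791381836)
[[   0    0  105   80 7921]
 [  48    0    1    1    1]
 [  51    1    1    1    1]
 [  49    2    1    1    1]
 [   7    4    1    1    1]
 [  41    7    1    1    1]
 [  57    7    1    1    1]
 [   1    8    1    1    1]
 [  12    8    1    1    1]
 [  31    9    1    1    1]
 [  10   11    2    1    2]
 [  68   10   11   12   96]
 [   7   17    1    2    2]
 [  59   16    1    1    1]
 [  16   18    1    1    1]
 [  48   25    1    1    1]
 [  26   26    1    1    1]
 [  26   27   22   21  349]
 [  64   29    1    1    1]
 [  86   31    1    1    1]
 [  93   38    1    1    1]
 [  22   42    1    1    1]
 [  55   47    1    1    1]
 [  74   46    1    1    1]
 [  15   50    1    1    1]
 [   6   53    1    1    1]
 [  84   54    1    1    1]
 [  59   59    1
[... 707 characters left out ...]
.42406877 216.75644699]
 [389.         209.        ]
 [411.         211.        ]
 [418.         218.        ]
 [347.         222.        ]
 [380.         227.        ]
 [399.         226.        ]
 [340.         230.        ]
 [331.         233.        ]
 [409.         234.        ]
 [384.         239.        ]
 [351.         241.        ]
 [366.         240.        ]
 [400.         242.        ]
 [339.         251.        ]
 [411.         250.        ]
 [409.         256.        ]
 [427.         258.        ]]
11 96 [ 0.542  -0.0536  0.1784] ((384.0422668457031, 99.8067398071289), 239.26271057128906)
17 349 [0.5292 0.0466 0.1678] ((379.9269714355469, 143.7986297607422), 208.35794067382812)
```

View pics/topcrop.png

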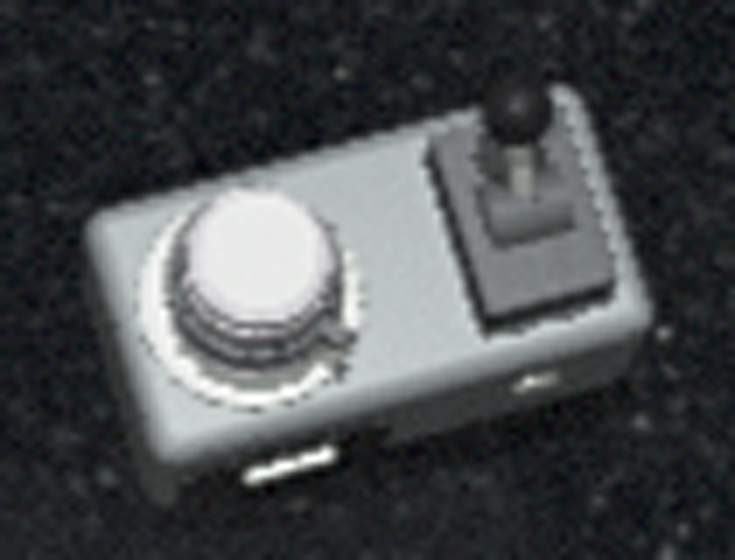

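The crop shows the cap top centred near crop (263,240), i.e. full picture (362.5,214). The tab is at crop (340,340), i.e. (373.5,228.5). The ball knob is at crop (520,110). Next I'll refine the axis and yaw and work out the approach.

```bash
cat >> h.py <<'E'
from scipy.spatial.transform import Rotation as Ro
def tool():
    o=get_obs(); q=o["eef_rot"]; return np.array(o["eef_pos"]),Ro.from_quat([q[1],q[2],q[3],q[0]])
E
python3 - <<'E'
from h import *
i=cv2.imread("pics/top.png")
g=cv2.cvtColor(i,cv2.COLOR_BGR2GRAY)
# bright cap top, fit ellipse
m=((g[200:240,345:385]>215)*255).astype(np.uint8)
print("bright",m.sum()/255)
P=K("top")
print("cap eye", world("top",[325+263/7-.4,180+253/7*0+240/7-.4],z=.1585))
print("ball",world("top",[325+518/7-.4,180+112/7-.4],z=.157))
print("tab",world("top",[325+340/7-.4,180+338/7-.4],z=.121))
print("block corners",world("top",np.array([[433,150],[487,325],[613,280]])/7+[324.6,179.6],z=.116))
for n in("top",):
  print("bystanders", world(n,[[175,290],[475,175],[231,268],[247,313]],z=.05)[:,:2].round(3).tolist())
p,R=tool(); print(p,R.as_matrix().round(3).tolist())
k,d,V=K("wrist"); c=-V[:3,:3].T@V[:3,3]; print("wristcam in tool",R.inv().apply(c-p).round(3), "look",R.inv().apply(-V[2,:3]).round(3),"f",k[0,0])
print("delta tool to .53,.045,.35",R.inv().apply(np.array([.53,.045,.33])-p))
E
```

```text
bright 368.0
cap eye [[0.5373121  0.04054699 0.1585    ]]
ball [[ 0.54619117 -0.05927308  0.157     ]]
tab [[0.50340504 0.02360184 0.121     ]]
block corners [[ 0.55503513 -0.03531865  0.116     ]
 [ 0.4890251  -0.02685357  0.116     ]
 [ 0.48699806 -0.07459314  0.116     ]]
bystanders [[0.561, 0.537], [0.548, -0.295], [0.56, 0.386], [0.438, 0.389]]
[0.15189885 0.55407174 0.23049925] [[-0.964, 0.265, -0.001], [0.265, 0.964, -0.001], [0.0, -0.001, -1.0]]
wristcam in tool [ 0.072  0.    -0.143] look [-0.283 -0.001  0.959] f 394.6503488507216
delta tool to .53,.045,.35 [-0.49930914 -0.3910076  -0.09908762]
```

```bash
python3 -m jog '[[-0.05,-0.039,-0.02,0,0,-0.076,1],[-0.1,-0.078,-0.04,0,0,-0.152,1],[-0.15,-0.117,-0.06,0,0,-0.228,1],[-0.2,-0.156,-0.07,0,0,-0.304,1],[-0.25,-0.195,-0.07,0,0,-0.38,1],[-0.3,-0.234,-0.07,0,0,-0.456,1],[-0.35,-0.273,-0.07,0,0,-0.532,1],[-0.4,-0.312,-0.07,0,0,-0.608,1],[-0.45,-0.35,-0.07,0,0,-0.69,1],[-0.507,-0.393,-0.07,0,0,-0.763,1]]'; python3 -m jog '[[0,0,0,0,0,0,1],[0,0,0,0,0,0,1],[0,0,0,0,0,0,1]]'
python3 - <<'E'
from h import *
p,R=tool(); print(p,R.as_matrix().round(3).tolist(),get_obs()["time_s"])
i,d=optics.camera("wrist"); np.save("w1.npy",d); k,dd,V=K("wrist"); np.savez("w1.npz",k=k,d=dd,V=V)
cv2.imwrite("pics/w1.png",i)
o=get_obs(); print(np.round(o["q"],3),np.round(o["torque"],3))
E
```

```text
time_s: 1.35
eef_pos: [0.5219, 0.0603, 0.3011]
eef_rot: [-0.0, -0.246, 0.969, 0.0]
wrist_force: [0.2, 0.0, 0.2]
opening: 1.0
grasp_force: 0.0
time_s: 1.72
eef_pos: [0.5204, 0.0632, 0.3012]
eef_rot: [-0.0, -0.246, 0.969, 0.0]
wrist_force: [-0.5, 0.6, -0.5]
opening: 1.0
grasp_force: 0.0
[0.52043498 0.06324867 0.30121482] [[-0.879, -0.476, -0.0], [-0.476, 0.879, 0.0], [0.0, 0.0, -1.0]] 1.725
[-0.106  0.014  1.647  0.     1.481 -2.173] [0.024 0.01  0.018]
```

View pics/w1.png

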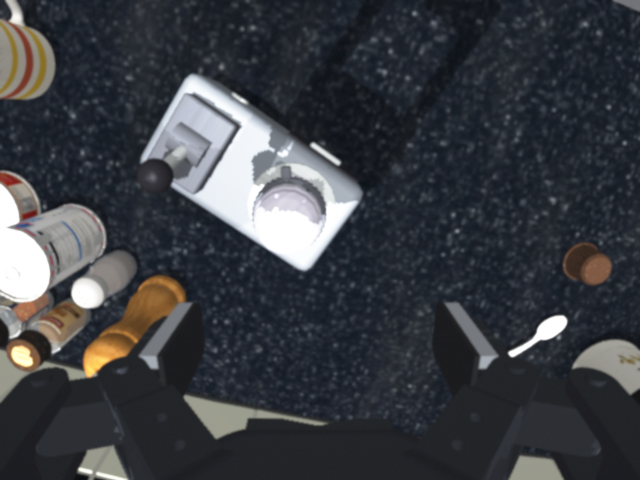

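The wrist view shows the cap centred near (288,218), with the tab pointing up the picture at about (285,172). The knob is at (156,174). I'll enlarge it and measure there.

Run:
```python
from h import *
i=cv2.imread("pics/w1.png"); d=np.load("w1.npy"); s=np.load("w1.npz"); P=(s["k"],s["d"],s["V"])
cv2.imwrite("pics/w1c.png",cv2.resize(i[140:260,225:375],None,fx=5,fy=5,interpolation=cv2.INTER_CUBIC))
vv,uu=np.mgrid[60:285,130:375]; uv=np.c_[uu.ravel(),vv.ravel()]; dd=d[60:285,130:375].ravel()
w=world("",uv,dd,P=P); ok=dd>0
m=ok&(w[:,2]>.155)&(w[:,2]<.162)&(abs(w[:,0]-.535)<.04)&(abs(w[:,1]-.042)<.04)
from scipy.optimize import least_squares
print("cap top",m.sum(),w[m].mean(0), cv2.minEnclosingCircle(w[m][:,:2].astype(np.float32)*1000))
m=ok&(w[:,2]>.086)&(w[:,2]<.0965); r=cv2.minAreaRect(w[m][:,:2].astype(np.float32)*1000); print("housing",r, m.sum())
m=ok&(w[:,2]>.1145)&(w[:,2]<.1175)&(w[:,1]<-.01); print("block",m.sum(),w[m].mean(0),cv2.minAreaRect(w[m][:,:2].astype(np.float32)*1000))
m=ok&(w[:,2]>.14)&(w[:,1]<-.02)&(w[:,1]>-.1)&(w[:,2]<.18); print("ball",m.sum(),w[m].mean(0),w[m].max(0))
m=ok&(w[:,2]>.11)&(w[:,2]<.13)&(w[:,1]>0)
t=w[m]; print("ring",m.sum(), t.mean(0)); 
print("ball ray",world("",[[156,174]],z=.157,P=P))
```

```text
cap top 2689 [0.53330507 0.04320743 0.15772344] ((533.4986572265625, 43.43352508544922), 23.790327072143555)
housing ((528.7471923828125, -1.1818923950195312), (187.664306640625, 98.0661849975586), 83.58878326416016) 11138
block 3024 [ 0.517552   -0.05315338  0.11610632] ((522.786865234375, -55.79255676269531), (49.52867126464844, 69.47489929199219), 83.55728912353516)
ball 1154 [ 0.54365886 -0.05635458  0.16332854] [ 0.55952168 -0.04506995  0.17119071]
ring 989 [0.51656565 0.03868396 0.12616221]
ball ray [[ 0.54582857 -0.05850152  0.157     ]]
```

View pics/w1c.png

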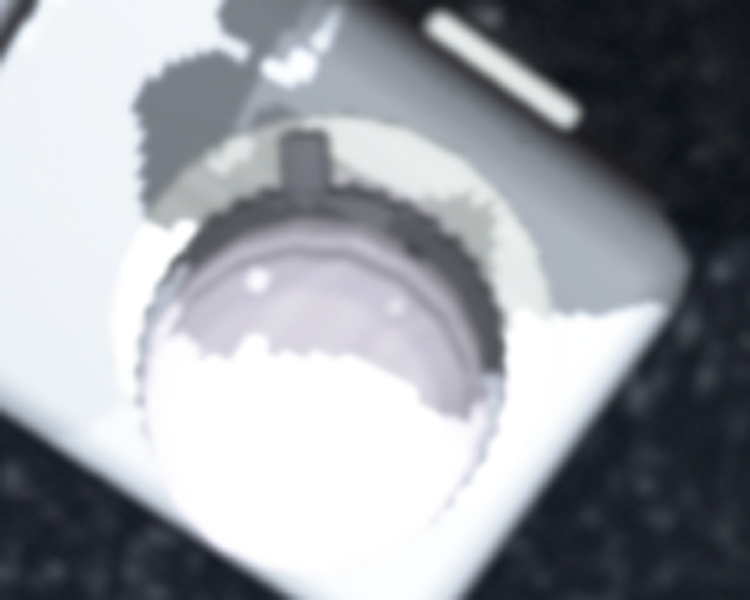

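```bash
python3 -m jog '[[-0.001,-0.012,0.03,0,0,0,1],[-0.0023,-0.0236,0.07,0,0,0,1],[-0.0023,-0.0236,0.1,0,0,0,1],[-0.0023,-0.0236,0.1,0,0,0,1],[-0.0023,-0.0236,0.1,0,0,0,1]]'
python3 - <<'E'
from h import *
s=np.load("w1.npz"); P=(s["k"],s["d"],s["V"])
a=np.array([.5337,.0435]); t=world("",[[286,167.5]],z=.124,P=P)[0,:2]-a; print("tab r,ang",np.hypot(*t),np.degrees(np.arctan2(t[1],t[0])))
p,R=tool(); print(p, R.as_matrix()[:,1], R.inv().apply(np.array([.5337,.0435,.098])-p), get_obs()["torque"])
E
```

```text
time_s: 2.4
eef_pos: [0.535, 0.0431, 0.2029]
eef_rot: [0.001, -0.246, 0.969, -0.0]
wrist_force: [0.1, -0.3, 0.3]
opening: 1.0
grasp_force: 0.0
tab r,ang 0.038397924129820474 -148.50407434879781
[0.53495115 0.04308257 0.20287088] [-0.47621948  0.87932558 -0.00123924] [0.0010783  0.00109284 0.10486794] [ 0.02143599 -0.0272585   0.08579856]
```

```bash
python3 -m jog '[[0.001,0.001,0.02,0,0,0,1],[0.001,0.001,0.05,0,0,0,1],[0.001,0.001,0.08,0,0,0,1],[0.001,0.001,0.1,0,0,0,1],[0.001,0.001,0.105,0,0,0,1],[0.001,0.001,0.105,0,0,0,1]]'
python3 - <<'E'
from h import *
p,R=tool(); o=get_obs(); print(p,  R.inv().apply(np.array([.5337,.0435,.098])-p), o["torque"],o["wrist_force"])
E
```

```text
time_s: 3.15
eef_pos: [0.534, 0.0429, 0.0977]
eef_rot: [0.001, -0.245, 0.969, -0.0]
wrist_force: [0.1, -0.2, 1.1]
opening: 0.997
grasp_force: 0.0
[0.53398497 0.04293638 0.09766806] [-1.78877939e-05  6.30914506e-04 -3.32706331e-04] [-0.0377324  -0.02338342 -0.04035232] [ 0.12497192 -0.18957732  1.09757994]
```

Nothing has been touched so far. I'll close on the ring now.

```bash
python3 -m jog '[[0,0.0006,0,0,0,0,0.8],[0,0.0006,0,0,0,0,0.7],[0,0.0006,0,0,0,0,0.5],[0,0.0006,0,0,0,0,0.3],[0,0.0006,0,0,0,0,0.3],[0,0.0006,0,0,0,0,0.3],[0,0.0006,0,0,0,0,0.3]]'
cat > m.py <<'E'
from h import *
T=[];F=[]
for k in range(4):
    optics.camera_params("top"); o=get_obs(); T.append(o["torque"]); F.append(o["wrist_force"])
p,R=tool(); y=R.as_matrix()[:,1]; x=-R.as_matrix()[:,0]
print("t",round(float(o["time_s"]),2),"p",p.round(4),"yaw",round(float(np.arctan2(y[1],y[0])),4),"T",np.round(T[-1],3),"F",np.round(F[-1],1),"Ftool",R.inv().apply(F[-1]).round(1),"q6",round(float(o["q"][5]),4),"eff6",np.round(o["joint_efforts"][[0,5]],3),"op",round(float(o["opening"]),3),"g",round(float(o["grasp_force"]),1))
E
python3 m.py
```

```text
time_s: 4.03
eef_pos: [0.5339, 0.0429, 0.0982]
eef_rot: [0.001, -0.245, 0.969, -0.001]
wrist_force: [-1.8, -1.6, 7.6]
opening: 0.709
grasp_force: 62.9
t 4.03 p [0.5339 0.0429 0.0982] yaw 2.0662 T [-0.233  0.265  0.04 ] F [-1.8 -1.6  7.6] Ftool [ 2.3 -0.5 -7.6] q6 -2.207 eff6 [0.485 0.028] op 0.709 g 62.9
```

```bash
python3 - <<'E'
from h import *
for k in range(1):
    i,d=optics.camera("wrist"); cv2.imwrite("pics/w2.png",i)
E
python3 m.py
```

```text
t 4.08 p [0.5339 0.043  0.0982] yaw 2.0662 T [-0.263  0.251  0.03 ] F [-2.7 -2.   7.1] Ftool [ 3.3 -0.5 -7.1] q6 -2.2069 eff6 [0.485 0.028] op 0.702 g 62.9
```

View pics/w2.png

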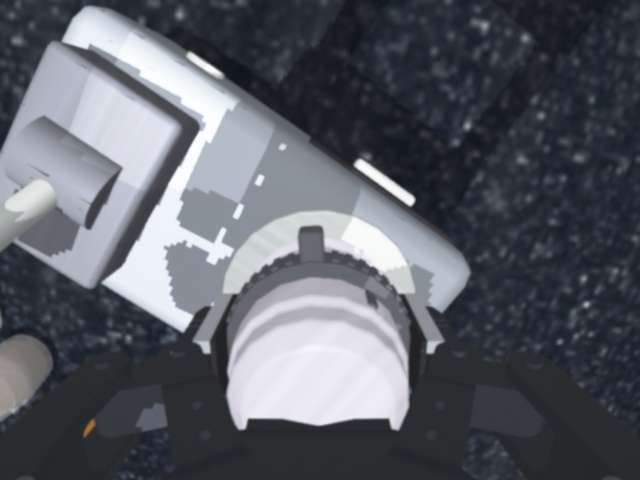

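The picture shows the pads gripping the ring at (215,330) and (425,330). The tab stays clear between them at (312,240). I'll turn clockwise and watch the torque; the first 0.2 rad can't meet the burr.

```bash
python3 -m jog '[[0,0,-0.0004,0,0,0.02,0.3],[0,0,-0.0004,0,0,0.04,0.3],[0,0,-0.0004,0,0,0.06,0.3],[0,0,-0.0004,0,0,0.08,0.3]]' >/dev/null; python3 m.py; python3 -m jog '[[0,0,0,0,0,0.02,0.3],[0,0,0,0,0,0.04,0.3]]'>/dev/null; python3 m.py;  python3 -m jog '[[0,0,0,0,0,0.02,0.3],[0,0,0,0,0,0.04,0.3]]'>/dev/null; python3 m.py
```

```text
t 4.58 p [0.5339 0.043  0.0982] yaw 1.9856 T [-0.332  0.096  0.431] F [-1.4 -1.4  7.3] Ftool [ 1.8 -0.7 -7.3] q6 -2.1262 eff6 [0.267 0.216] op 0.708 g 63.8
t 4.83 p [0.5339 0.043  0.0982] yaw 1.9457 T [-0.348  0.104  0.428] F [-2.1 -0.6  7.7] Ftool [ 2.2  0.2 -7.7] q6 -2.0862 eff6 [0.216 0.216] op 0.701 g 63.8
t 5.08 p [0.5339 0.043  0.0982] yaw 1.9057 T [-0.341  0.113  0.402] F [-1.2 -0.6  7. ] Ftool [ 1.3 -0.2 -7. ] q6 -2.0463 eff6 [0.168 0.216] op 0.706 g 63.9
```

```bash
python3 -m jog '[[0,0,0,0,0,0.02,0.3],[0,0,0,0,0,0.04,0.3]]'>/dev/null; python3 m.py;  python3 -m jog '[[0,0,0,0,0,0.02,0.3],[0,0,0,0,0,0.05,0.3]]'>/dev/null; python3 m.py
```

```text
t 5.33 p [0.5339 0.0431 0.0983] yaw 1.8658 T [-0.376  0.072  0.459] F [-1.  -1.1  7. ] Ftool [ 1.3 -0.8 -7. ] q6 -2.0063 eff6 [0.123 0.216] op 0.704 g 63.9
t 5.58 p [0.5339 0.0431 0.0982] yaw 1.8156 T [-0.341  0.145  0.448] F [-1.  -1.1  7.6] Ftool [ 1.2 -0.9 -7.6] q6 -1.956 eff6 [0.061 0.071] op 0.705 g 63.9
```

```bash
python3 -m jog '[[0,0,0,0,0,0.02,0.3],[0,0,0,0,0,0.04,0.3]]'>/dev/null; python3 m.py;  python3 -m jog '[[0,0,0,0,0,0.02,0.3],[0,0,0,0,0,0.04,0.3]]'>/dev/null; python3 m.py
```

```text
t 5.83 p [0.5339 0.0431 0.0982] yaw 1.7757 T [-0.35   0.117  0.422] F [-1.3 -1.1  7.6] Ftool [ 1.4 -0.8 -7.6] q6 -1.9162 eff6 [0.026 0.217] op 0.705 g 63.9
t 6.08 p [0.5339 0.0431 0.0982] yaw 1.7357 T [-0.355  0.175  0.414] F [-2.2 -0.8  7.9] Ftool [ 2.2 -0.4 -7.9] q6 -1.8762 eff6 [-0.02   0.216] op 0.704 g 63.9
```

```bash
echo pause
```

```text
pause
```

```bash
python3 -m jog '[[0,0,0,0,0,0.02,0.3],[0,0,0,0,0,0.04,0.3]]'>/dev/null; python3 m.py;  python3 -m jog '[[0,0,0,0,0,0.02,0.3],[0,0,0,0,0,0.04,0.3]]'>/dev/null; python3 m.py
```

```text
t 6.33 p [0.5339 0.0431 0.0982] yaw 1.6958 T [-0.38   0.144  0.423] F [-1.  -0.6  8.9] Ftool [ 1.  -0.5 -9. ] q6 -1.8362 eff6 [-0.065  0.216] op 0.701 g 63.9
t 6.58 p [0.5339 0.0431 0.0983] yaw 1.6558 T [-0.341  0.083  0.469] F [-1.6 -1.   8.3] Ftool [ 1.6 -0.9 -8.3] q6 -1.7963 eff6 [-0.11   0.216] op 0.708 g 63.9
```

```bash
python3 -m jog '[[0,0,0,0,0,0.02,0.3],[0,0,0,0,0,0.04,0.3]]'>/dev/null; python3 m.py;  python3 -m jog '[[0,0,0,0,0,0.02,0.3],[0,0,0,0,0,0.04,0.3]]'>/dev/null; python3 m.py
```

```text
t 6.83 p [0.5339 0.0431 0.0982] yaw 1.6158 T [-0.315  0.119  0.469] F [-0.6  0.   7.6] Ftool [ 0.6  0.  -7.6] q6 -1.7563 eff6 [-0.154  0.216] op 0.704 g 63.9
t 7.08 p [0.5339 0.0431 0.0982] yaw 1.5758 T [-0.342  0.125  0.444] F [-1.5 -1.3  7.6] Ftool [ 1.5 -1.3 -7.6] q6 -1.7162 eff6 [-0.199  0.216] op 0.706 g 63.9
```

```bash
python3 -m jog '[[0,0,0,0,0,0.02,0.3],[0,0,0,0,0,0.04,0.3]]'>/dev/null; python3 m.py;  python3 -m jog '[[0,0,0,0,0,0.02,0.3],[0,0,0,0,0,0.04,0.3]]'>/dev/null; python3 m.py
```

```text
t 7.33 p [0.5339 0.0432 0.0982] yaw 1.5358 T [-0.38   0.159  0.408] F [-0.6 -0.3  8. ] Ftool [ 0.5 -0.3 -8. ] q6 -1.6762 eff6 [-0.245  0.216] op 0.703 g 63.9
t 7.58 p [0.5338 0.0432 0.0982] yaw 1.4958 T [-0.404  0.185  0.389] F [-1.2  0.3  6.8] Ftool [ 1.2  0.2 -6.9] q6 -1.6363 eff6 [-0.288  0.216] op 0.703 g 63.9
```

```bash
python3 -m jog '[[0,0,0,0,0,0.02,0.3],[0,0,0,0,0,0.04,0.3]]'>/dev/null; python3 m.py;  python3 -m jog '[[0,0,0,0,0,0.02,0.3],[0,0,0,0,0,0.04,0.3]]'>/dev/null; python3 m.py
```

```text
t 7.83 p [0.5338 0.0432 0.0982] yaw 1.4559 T [-0.375  0.157  0.415] F [-0.1 -0.2  6.8] Ftool [ 0.  -0.2 -6.8] q6 -1.5963 eff6 [-0.333  0.217] op 0.704 g 63.9
t 8.07 p [0.5339 0.0432 0.0982] yaw 1.4159 T [-0.392  0.207  0.407] F [-0.6 -0.4  7.5] Ftool [ 0.5 -0.5 -7.5] q6 -1.5563 eff6 [-0.378  0.217] op 0.707 g 63.9
```

```bash
python3 -m jog '[[0,0,0,0,0,0.02,0.3],[0,0,0,0,0,0.04,0.3]]'>/dev/null; python3 m.py;  python3 -m jog '[[0,0,0,0,0,0.02,0.3],[0,0,0,0,0,0.04,0.3]]'>/dev/null; python3 m.py
python3 - <<'E'
from h import *
a=cv2.imread("pics/w2.png",0); i,d=optics.camera("wrist"); b=cv2.cvtColor(i,cv2.COLOR_BGR2GRAY); cv2.imwrite("pics/w3.png",i)
r=cv2.matchTemplate(cv2.Canny(b[200:280,220:420],50,120),cv2.Canny(a[222:262,295:330],50,120),cv2.TM_CCOEFF_NORMED); print(cv2.minMaxLoc(r),"same place=(75,22)")
E
```

```text
t 8.32 p [0.5339 0.0432 0.0983] yaw 1.3759 T [-0.395  0.229  0.421] F [-1.  -0.6  7.1] Ftool [ 0.9 -0.8 -7.1] q6 -1.5163 eff6 [-0.42   0.217] op 0.706 g 63.9
t 8.57 p [0.5339 0.0432 0.0982] yaw 1.3358 T [-0.413  0.163  0.428] F [-0.4  1.4  7. ] Ftool [ 0.7  1.2 -7. ] q6 -1.4763 eff6 [-0.462  0.217] op 0.701 g 63.9
(-0.06868541240692139, 0.4526529312133789, (51, 23), (75, 22)) same place=(75,22)
```

The tab has stayed put between the fingers, so the ring is turning with the gripper.

```bash
python3 -m jog '[[0,0,0,0,0,0.02,0.3],[0,0,0,0,0,0.04,0.3]]'>/dev/null; python3 m.py;  python3 -m jog '[[0,0,0,0,0,0.02,0.3],[0,0,0,0,0,0.04,0.3]]'>/dev/null; python3 m.py
```

```text
t 8.88 p [0.5339 0.0432 0.0983] yaw 1.2959 T [-0.4    0.242  0.44 ] F [-0.5  1.   7.8] Ftool [ 0.8  0.8 -7.8] q6 -1.4363 eff6 [-0.503  0.215] op 0.706 g 63.9
t 9.12 p [0.5339 0.0432 0.0982] yaw 1.2559 T [-0.371  0.263  0.43 ] F [-0.8 -0.1  7.1] Ftool [ 0.7 -0.4 -7.1] q6 -1.3963 eff6 [-0.545  0.217] op 0.705 g 63.9
```

```bash
python3 -m jog '[[0,0,0,0,0,0.02,0.3],[0,0,0,0,0,0.04,0.3]]'>/dev/null; python3 m.py;  python3 -m jog '[[0,0,0,0,0,0.02,0.3],[0,0,0,0,0,0.04,0.3]]'>/dev/null; python3 m.py
```

```text
t 9.38 p [0.5339 0.0433 0.0982] yaw 1.2159 T [-0.403  0.236  0.407] F [-0.9  1.   6.4] Ftool [ 1.1  0.6 -6.4] q6 -1.3562 eff6 [-0.584  0.217] op 0.703 g 63.9
t 9.62 p [0.5339 0.0433 0.0982] yaw 1.1759 T [-0.326  0.25   0.395] F [-0.9  0.9  7.6] Ftool [ 1.2  0.5 -7.6] q6 -1.3163 eff6 [-0.621  0.217] op 0.705 g 63.9
```

```bash
python3 -m jog '[[0,0,0,0,0,0.02,0.3],[0,0,0,0,0,0.04,0.3]]'>/dev/null; python3 m.py;  python3 -m jog '[[0,0,0,0,0,0.02,0.3],[0,0,0,0,0,0.04,0.3]]'>/dev/null; python3 m.py
```

```text
t 9.88 p [0.5339 0.0433 0.0982] yaw 1.1359 T [-0.401  0.225  0.449] F [-0.7  1.2  7.5] Ftool [ 1.1  0.8 -7.5] q6 -1.2762 eff6 [-0.658  0.217] op 0.706 g 63.9
t 10.12 p [0.5339 0.0433 0.0982] yaw 1.096 T [-0.375  0.286  0.384] F [-0.3  0.4  7.6] Ftool [ 0.4  0.2 -7.6] q6 -1.2363 eff6 [-0.694  0.217] op 0.704 g 63.9
```

```bash
python3 -m jog '[[0,0,0,0,0,0.02,0.3],[0,0,0,0,0,0.04,0.3]]'>/dev/null; python3 m.py;  python3 -m jog '[[0,0,0,0,0,0.02,0.3],[0,0,0,0,0,0.04,0.3]]'>/dev/null; python3 m.py
```

```text
t 10.38 p [0.5339 0.0433 0.0982] yaw 1.0559 T [-0.357  0.322  0.456] F [-0.7  0.4  7.7] Ftool [ 0.8 -0.  -7.7] q6 -1.1962 eff6 [-0.726  0.217] op 0.701 g 63.9
t 10.62 p [0.5339 0.0434 0.0982] yaw 1.0162 T [-0.376  0.289  0.547] F [0.3 1.  6.3] Ftool [ 0.2  1.  -6.3] q6 -1.1564 eff6 [-1.064  0.346] op 0.708 g 63.9
```

The torque and joint effort both jumped. I'll turn one small step further to confirm the slope.

```bash
python3 -m jog '[[0,0,0,0,0,0.02,0.3],[0,0,0,0,0,0.04,0.3]]'>/dev/null; python3 m.py; python3 -m jog '[[0,0,0,0,0,0,0.3]]'>/dev/null; python3 m.py
```

```text
t 10.88 p [0.534  0.0434 0.0983] yaw 0.9764 T [-0.348  0.306  0.605] F [0.1 1.1 6.8] Ftool [ 0.5  1.  -6.8] q6 -1.1165 eff6 [-1.19  0.41] op 0.707 g 63.9
t 11.0 p [0.534  0.0434 0.0982] yaw 0.9763 T [-0.373  0.283  0.273] F [0.2 1.2 7.4] Ftool [ 0.4  1.1 -7.4] q6 -1.1166 eff6 [-0.78   0.377] op 0.705 g 63.9
```

The torque keeps rising along the burr's slope: 0.605 N m is about 0.06 rad past first touch. I'll release the ring and rise clear.

```bash
python3 -m jog '[[0,0,0,0,0,0,0.8],[0,0,0,0,0,0,1],[0,0,0,0,0,0,1],[0,0,0,0,0,0,1],[0,0,0,0,0,0,1]]'; python3 m.py
```

```text
time_s: 11.62
eef_pos: [0.5327, 0.0434, 0.0966]
eef_rot: [-0.0, 0.293, 0.956, -0.0]
wrist_force: [-0.5, -0.3, -0.4]
opening: 1.005
grasp_force: 0.0
t 11.62 p [0.5327 0.0434 0.0966] yaw 0.9759 T [ 0.022 -0.032  0.048] F [-0.5 -0.3 -0.4] Ftool [ 0.2 -0.5  0.4] q6 -1.1168 eff6 [0.    0.001] op 1.005 g 0.0
```

Run:
```python
from h import *
d=np.load("top.npy"); vv,uu=np.mgrid[60:250:1,300:460]; uv=np.c_[uu.ravel(),vv.ravel()]
w=world("top",uv,d[60:250,300:460].ravel()); 
m=(w[:,2]>.06)&(w[:,2]<.25)&(w[:,0]>.61)&(w[:,0]<.75)&(abs(w[:,1]+.06)<.15); t=w[m]
for x0 in np.arange(.61,.75,.02):
    s=t[(t[:,0]>=x0)&(t[:,0]<x0+.02)]; 
    if len(s)>5: print(x0.round(2),len(s),"y",np.percentile(s[:,1],[5,50,95]).round(3),"z",np.percentile(s[:,2],[50,95]).round(3))
```

```text
0.67 239 y [-0.19  -0.162 -0.139] z [0.102 0.112]
0.69 330 y [-0.199 -0.146 -0.043] z [0.106 0.123]
0.71 626 y [-0.194 -0.086 -0.021] z [0.108 0.158]
0.73 242 y [-0.187 -0.053 -0.018] z [0.116 0.166]
```

```bash
python3 -m jog '[[0,0,-0.03,0,0,0,1],[0,0,-0.08,0,0,0,1],[0,0,-0.13,0,0,0,1],[0,0,-0.15,0,0,0,1],[0,0,-0.15,0,0,0,1]]'; python3 -m jog '[[-0.02,-0.012,0,0,0,-0.08,0],[-0.04,-0.024,0,0,0,-0.18,0],[-0.06,-0.036,0,0,0,-0.28,0],[-0.08,-0.048,0,0,0,-0.38,0],[-0.101,-0.06,0,0,0,-0.4827,0],[-0.101,-0.06,0,0,0,-0.4827,0],[-0.101,-0.06,0,0,0,-0.4827,0]]'; python3 m.py
python3 - <<'E'
from h import *
i,d=optics.camera("wrist"); cv2.imwrite("pics/w4.png",i)
p,R=tool(); print(R.inv().apply(np.array([.583,-.0627,.148])-p))
print("ball",R.inv().apply(np.array([.5463,-.0586,.157])-p))
E
```

```text
time_s: 12.25
eef_pos: [0.5338, 0.0433, 0.2486]
eef_rot: [0.002, 0.293, 0.956, 0.0]
wrist_force: [-0.8, -0.1, -0.1]
opening: 1.002
grasp_force: 0.0
time_s: 13.12
eef_pos: [0.5819, -0.0622, 0.2452]
eef_rot: [-0.001, 0.057, 0.998, 0.0]
wrist_force: [-0.8, 0.1, 0.5]
opening: -0.001
grasp_force: 0.0
t 13.12 p [ 0.5819 -0.0622  0.2452] yaw 1.4571 T [-0.02  -0.041 -0.005] F [-0.8  0.1  0.5] Ftool [ 0.8 -0.  -0.5] q6 -1.7665 eff6 [-0.603 -0.022] op -0.001 g 0.0
[-0.00127407 -0.00062432  0.09763513]
ball [ 0.03567103 -0.00068182  0.08870447]
```

View pics/w4.png

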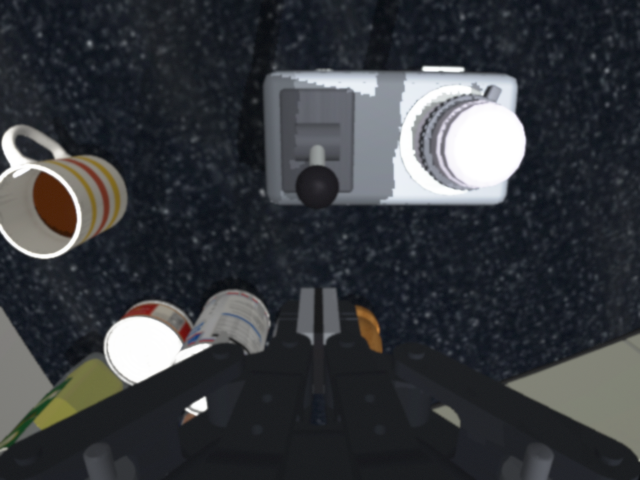

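The view shows the closed fingers at (319,300), lined up with the knob at (317,186). The tab is now at (493,93), turned clockwise as expected. I'll lower the fingers behind the knob.

```bash
python3 -m jog '[[-0.002,-0.001,0.03,0,0,0,0],[-0.002,-0.001,0.07,0,0,0,0],[-0.002,-0.001,0.097,0,0,0,0],[-0.002,-0.001,0.097,0,0,0,0]]'>/dev/null; python3 m.py; python3 -m jog '[[0.005,0,0,0,0,0,0],[0.01,0,0,0,0,0,0],[0.015,0,0,0,0,0,0],[0.02,0,0,0,0,0,0]]'>/dev/null; python3 m.py;  python3 -m jog '[[0.005,0,0,0,0,0,0],[0.01,0,0,0,0,0,0],[0.015,0,0,0,0,0,0],[0.02,0,0,0,0,0,0]]'>/dev/null; python3 m.py
```

```text
t 13.68 p [ 0.5824 -0.0626  0.1472] yaw 1.459 T [-0.035  0.041 -0.032] F [1.1 0.3 0.3] Ftool [-1.   0.4 -0.3] q6 -1.7686 eff6 [-0.181  0.008] op -0.0 g 0.0
t 14.18 p [ 0.5665 -0.0623  0.1517] yaw 1.4585 T [-0.031 -0.682  0.004] F [4.2 0.1 4.3] Ftool [-4.1  0.6 -4.2] q6 -1.7767 eff6 [-0.122  0.011] op -0.004 g 2.1
t 14.68 p [ 0.544  -0.0594  0.1492] yaw 1.4587 T [-0.001 -0.234  0.021] F [1.3 0.  1. ] Ftool [-1.3  0.2 -1. ] q6 -1.7844 eff6 [0.033 0.019] op -0.004 g 0.8
```

```bash
python3 -m jog '[[0.005,0,0,0,0,0,0],[0.01,0,0,0,0,0,0],[0.014,0,0,0,0,0,0]]'>/dev/null; python3 m.py; python3 -m jog '[[0.003,0,0,0,0,0,0],[0.004,0,0,0,0,0,0]]'>/dev/null; python3 m.py
```

```text
t 15.05 p [ 0.5304 -0.0579  0.1495] yaw 1.4587 T [-0.014 -0.217 -0.006] F [ 2.2  0.1 -0.9] Ftool [-2.2  0.4  0.9] q6 -1.7901 eff6 [0.029 0.013] op -0.001 g 0.7
t 15.3 p [ 0.5266 -0.0575  0.1494] yaw 1.4586 T [-0.007 -0.258 -0.014] F [ 2.1 -0.5 -0.8] Ftool [-2.1 -0.3  0.8] q6 -1.7917 eff6 [ 0.046 -0.002] op -0.005 g 0.7
```

```bash
python3 -m jog '[[0.002,0,0,0,0,0,0],[0.003,0,0,0,0,0,0]]'>/dev/null; python3 m.py; python3 -m jog '[[0.001,0,0,0,0,0,0],[0.002,0,0,0,0,0,0]]'>/dev/null; python3 m.py
```

```text
t 15.55 p [ 0.5239 -0.0573  0.1496] yaw 1.4587 T [-0.087 -0.265 -0.014] F [ 1.5 -0.5 -0.5] Ftool [-1.5 -0.4  0.5] q6 -1.7929 eff6 [0.09  0.002] op -0.001 g 0.7
t 15.8 p [ 0.5226 -0.0572  0.1498] yaw 1.4586 T [-0.108 -1.038  0.033] F [ 6.2 -0.6 -4.1] Ftool [-6.2  0.1  4.1] q6 -1.7938 eff6 [-0.021 -0.002] op 0.006 g 3.0
```

The force is rising at the expected travel, so this is the stop. I'll nudge slightly more to seat it, then back off and look.

```bash
python3 -m jog '[[0.001,0,0,0,0,0,0],[0.001,0,0,0,0,0,0]]'>/dev/null; python3 m.py; python3 -m jog '[[-0.01,0,0,0,0,0,0],[-0.03,0,0,0,0,0,0],[-0.03,0,-0.04,0,0,0,0],[-0.03,0,-0.09,0,0,0,0],[-0.03,0,-0.13,0,0,0,0],[-0.03,0,-0.13,0,0,0,0],[-0.03,0,-0.13,0,0,0,0]]'
python3 - <<'E'
from h import *
i,d=optics.camera("wrist"); P=K("wrist")
cv2.imwrite("pics/w5.png",i)
vv,uu=np.mgrid[0:280,0:640]; w=world("",np.c_[uu.ravel(),vv.ravel()],d[:280].ravel(),P=P)
g=np.array([.9937,-.112]); h=np.array([.112,.9937]); r=w[:,:2]-[.5337,.0435]; gx=r@g; gy=r@h
m=(d[:280].ravel()>0)&(abs(gy+.1)<.016)&(abs(gx)<.05)&(w[:,2]>.15)&(w[:,2]<.18); print("knob gx,gy,ztop",gx[m].mean(),gy[m].mean(),w[m,2].max(),m.sum())
E
```

```text
t 16.05 p [ 0.5225 -0.0572  0.1499] yaw 1.4585 T [-0.09  -1.401  0.012] F [ 7.8 -1.  -5.4] Ftool [-7.9 -0.1  5.5] q6 -1.7942 eff6 [-0.121 -0.012] op 0.003 g 4.1
time_s: 16.92
eef_pos: [0.5504, -0.0601, 0.279]
eef_rot: [-0.001, 0.056, 0.998, 0.0]
wrist_force: [0.4, -0.7, -0.8]
opening: 0.001
grasp_force: 0.0
knob gx,gy,ztop -0.024674343514050047 -0.10007081831917725 0.1710440796611944 1198
```

View pics/w5.png

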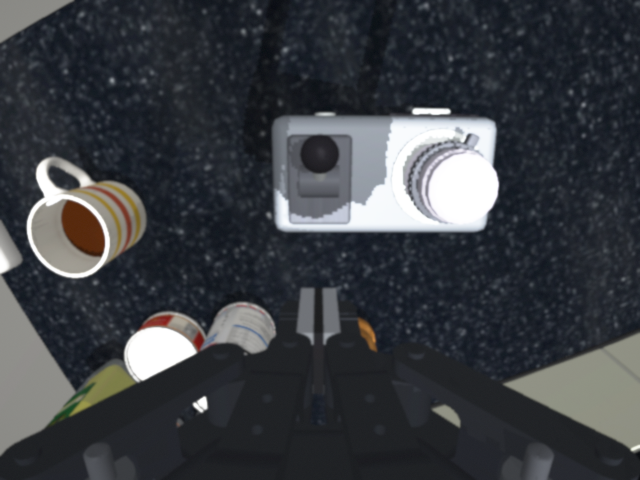

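The knob is now at (320,155), leaning to the front with gx = -24.7 mm, which is its stop. The tab is at (472,140), the ring is where I left it, and the gripper is clear of everything.

```bash
python3 -c "
from bench import workorder; print(workorder.hand_in())"
```

```text
the job is handed in; nothing more can be done
None
```

The job is handed in: the ring rests lightly against the burrs (about 0.06 rad past first touch, judged from torque), the locking lever is fully over at its front stop, and nothing else was touched.

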